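# Close the sprung press mould and hold it shut

## Robot

A 6-joint arm with a two-finger parallel gripper is mounted at the origin on a cart in front of the work surface, level with it; the furniture and walls round the work are solid. World frame = base frame: x ahead of the robot, y to its left, z up, the work surface at z = 0. Lengths are in m, angles in degrees, forces in N, time in s.
With the tool pointing down it reaches from about 0.35 to 0.8 m from the base axis. Payload 7.3 kg.
Tool frame: the origin (TCP) lies at the very end of the fingers, on their centre line; the grasp point (between the pads) lies 19 mm behind it; z points along the fingers, y is the line along which they close (so a half turn about z gives the same grasp; the last joint's range is limited). The gripper opens to 85 mm and grips with 20 to 120 N. Pads are 22 mm wide; open, the fingers measure 114 mm over their backs; the gripper's body (76 mm by 85 mm) begins 54 mm behind the grasp point. The pads swing forward as they close: fully open they stand 13 mm farther back than shut.
Start: joints at [58.785, 19.595, 87.324, -0, 73.075, -8.365], TCP at [0.204, 0.484, 0.231] pointing down, gripper open.
Joint ranges: [-145.02, 145.02], [-44.19, 115.74], [2.07, 154.8], [-57.11, 237.11], [16.16, 152.29], [-177.93, 177.93]. Speed limits (degrees/s): [147.25, 147.25, 180, 180, 180, 180].

## Interface

Orientations are given as [roll, pitch, yaw] about the fixed x, y, z axes, in that order (R = Rz(yaw) Ry(pitch) Rx(roll)).
In Python, from plant import ctrl gives the robot as it stands.
- The arm moves only by the tool jog_arm, never from a script. Its argument "moves" is a list of rows, each an object of numbers: "tx", "ty", "tz": the shift along the world's x, y, z in mm; "wx", "wy", "wz": the turn, a rotation vector about the world's x, y, z in degrees; "fingers": the closure, from -1 (fully open) to 1 (shut), so that 0 is half open. A call has 1 to 12 rows; each row is the pose to reach, as a shift and turn from the pose commanded when the call began; what a row does not reach only later rows make up. A row lasts 1/8 s, in which the tool goes at most 62.5 mm and 10.7 degrees, less where a joint would pass 70% of its speed; a pose out of reach is approached as far as the arm can. A call with a gripper value outside its range is refused whole. The fingers move at their own pace and stop on an object; "grip_force" is the grip in N (left out, the last holds). Time passes only in rows, so rows that repeat a pose let the fingers close. It gives the time, the measured TCP pose, the force, the opening and the grip force at its end, in the units of the state.
- ctrl.get_obs(): the state, without advancing time (a new reading comes with each control period).
- ctrl.camera(name): name is "scene" or "top"; returns a dict with "color" (420x560x3 uint8, red, green, blue), "mtx" (3x3 intrinsics, pixels), "dist_coeffs" ([k1, k2, p1, p2, k3] as OpenCV has them; the pictures are not rectified), "R" (3x3) and "t" (3): a world point X has camera coordinates R X + t. Camera axes: x right, y down, z forward; pixel columns grow to the right and rows downward; lengths in m; the calibration is good to about 2 mm. A picture is of the moment at which its call begins. There is no depth.
- ctrl.job_done(): hands the job in; it is judged then, once.
The state is a dict: "time_s": time; "q": joint angles; "qvel": joint speeds; "joint_efforts": joint torques, N m; "tcp_pos": TCP position; "ee_rot": TCP orientation; "wrist_force": force on the tool from outside, world axes, zero at the start; "torque": the same for the moment, N m; "width": finger opening in m; "grip_force": force on a finger pad.
Only numpy, scipy, OpenCV 4.12 (cv2) and the standard library are available. Lean on these libraries where they do the work, as an engineer would, in place of code of your own. Each camera call takes 0.05 s, during which the arm holds its last target. There are 200 camera calls.

## Task

Take the small wooden block off the lower half of the press mould and leave it lying on the bare table top, well clear of the mould. Then fit the loose mould cover onto the two dowels (thick dowel in the wide hole, red mark over red mark) and press it down against the springs until the two halves meet with no gap. Finish while you keep it pressed shut, do not let go, and leave the glue bottle and the round tin where they stand.

Things in the scene. Friction and masses are not known exactly. Their poses are not given: they have to be found in the camera images.
- mould_face (a point): Centre of the flat joint face, 40 mm above the table, of the fixed lower mould half; x along its length, z up. Two brass dowels stand 22 mm above this face (cylindrical for 14 mm, then tapering 3 mm in radius): 16 mm diameter at x = +46 mm, 10 mm at x = -46 mm. A red stripe marks the +x (thick dowel) end. Cover home: cover_grip 41 mm above this point, x axes the same way.
- ejector (a joint): How far the spring plate is pushed down, m: 0 = up, 8 mm proud; 0.008 = flush with the joint face; stop at 0.010. It pushes up with 7 N at 0 and 11 N at 0.008, so it lifts the cover again if nobody presses.
- cover_grip (a point): Centre of the batten handle of the loose mould cover: pale wood, 62 mm along x, 24 mm wide along y, 30 mm high. This point is 41 mm above the cover's underside, 15 mm above the plate's top and 15 mm below the batten's top; axes as mould_cover.
- mould_cover: The loose cover, lying on the table right way up: brown wooden plate 130 x 80 x 26 mm, about 0.25 kg; origin at the centre of its underside, x along its length, z up. Two vertical chamfered through holes: 19 mm diameter at x = +46 mm, 13 mm at x = -46 mm. A red stripe marks the +x (wide hole) end.
- block_mid (a point): Centre of the small pale wooden block that lies on the spring plate at the start, 40 (x) x 45 (y) x 28 (z) mm, about 0.03 kg.
- block: The same wooden block; origin at the centre of its underside. The table top round x = 0.44, y = -0.37 m (robot base frame) is always bare and free to put it on.
- glue_bottle: Pale blue upright bottle, 46 mm diameter, 169 mm high, loose; origin at the centre of its underside. A bystander.
- wax_tin: Round green-topped tin, 72 mm diameter, 28 mm high, loose; origin at the centre of its underside. A bystander.
- mould_lower: The lower mould half: brown wooden block 130 x 80 mm on a plywood base board 158 x 86 x 8 mm fixed to the table; origin at the centre of its underside. In its middle an aluminium spring plate, 56 x 60 mm, stands 8 mm proud of the joint face.

How it is judged:
By the outcome, as a careful person would: the job done as asked, in the order asked, and still so for the second after the job is handed in, while the arm keeps its last pose, push and grip.
It also fails if it takes over 61 s, if anything falls off the work surface, if the arm or the gripper's body presses on something with over 40 N, if the wrist force passes 120 N, or if a joint passes its speed limit or range.

## Working session

There is one attempt and no reset: what is moved stays moved. The work goes in short steps, Python scripts to look and compute and a tool call to move; the robot and the scene stay as the last step left them, time stands still between calls to the robot, and variables do not carry over. Pictures are saved under pics/ and viewed, at most 10 in all, crops included, and the job is handed in when it is done.

Besides the shell and the picture viewer there is one more tool, called after "Emit:" as name(argument=value, ...), one argument or row to a line, values as JSON. jog_arm: Moves the arm, as the interface text tells. Its arguments: {"type":"object","properties":{"moves":{"type":"array"},"grip_force":{"type":"number"}},"required":["moves"]}

```bash
mkdir -p pics; ls; python3 - <<'E'
from plant import ctrl
import cv2,numpy as np
o=ctrl.get_obs();print(o)
for n in("scene","top"):
    c=ctrl.camera(n);cv2.imwrite(f"pics/{n}0.png",c["color"][:,:,::-1]);print(n,c["mtx"].round(1).tolist(),c["dist_coeffs"],c["R"].round(3).tolist(),c["t"], -c["R"].T@c["t"])
E
```

```text
pics
{'time_s': 0.0, 'q': array([ 5.87866838e+01,  1.96369883e+01,  8.73789956e+01,  1.57554663e-03,
        7.30743658e+01, -8.36523141e+00]), 'qvel': array([-0.01586273, -0.03432072,  0.00313309,  0.00762769, -0.02249173,
       -0.10470022]), 'joint_efforts': array([-1.37296905e-03, -4.33683157e+01, -2.46011513e+01, -1.73829567e-04,
        8.18978384e-03,  4.03442783e-06]), 'tcp_pos': array([0.20360822, 0.48346286, 0.23061021]), 'ee_rot': array([-1.79910831e+02, -1.46348615e-02,  1.57151444e+02]), 'wrist_force': array([-0.14677854,  0.09007501,  0.00559778]), 'torque': array([ 0.03725264, -0.00321812, -0.00082931]), 'grip_force': 0.0, 'width': 0.08571128987346532}
scene [[433.5, 0.0, 284.2], [0.0, 433.5, 204.2], [0.0, 0.0, 1.0]] [0.0391733 0.        0.        0.        0.       ] [[-0.999, -0.027, 0.018], [-0.031, 0.671, -0.741], [0.008, -0.741, -0.671]] [0.61379673 0.12512926 1.03879875] [0.60935345 0.70215922 0.77920947]
top [[465.2, 0.0, 280.9], [0.0, 465.2, 210.0], [0.0, 0.0, 1.0]] [-0.0872134  0.         0.         0.         0.       ] [[0.002, -1.0, 0.027], [-0.996, -0.004, -0.092], [0.092, -0.026, -0.995]] [-0.10837977  0.59800634  1.20167364] [ 0.48495453 -0.07410084  1.25407554]
```

View pics/top0.png

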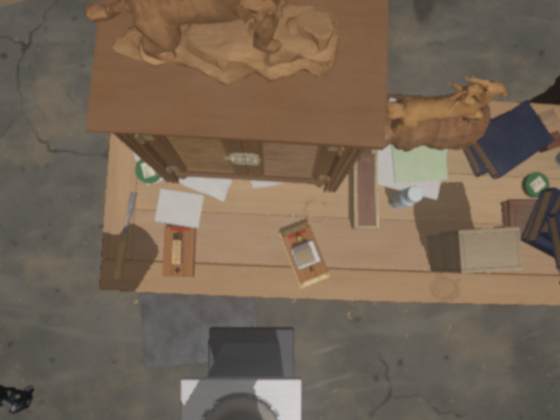

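View pics/scene0.png

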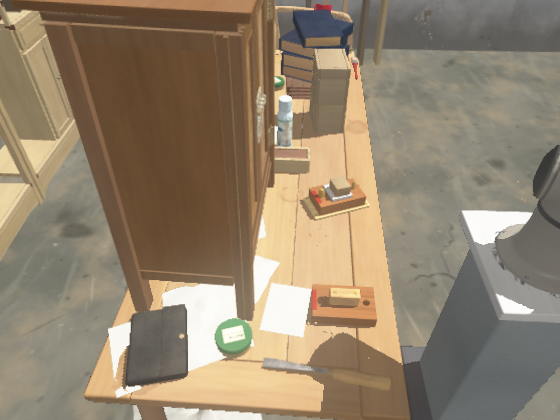

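The top view shows the cover at about (179,252) with its red end up (far side), and the mould with block at (305,255) with its red end at (296,234). The bottle is at (407,197) and the tin at (147,170). The scene view shows the cover at (343,303), the mould at (337,195) and the tin at (234,336). I'll zoom in next.

```bash
python3 - <<'E'
import cv2,numpy as np
t=cv2.imread("pics/top0.png");s=cv2.imread("pics/scene0.png")
f=lambda im,x,y,w,h:cv2.resize(im[y:y+h,x:x+w],(400,300),interpolation=cv2.INTER_CUBIC)
cv2.imwrite("pics/c0.png",np.vstack([np.hstack([f(t,130,215,100,75),f(t,255,215,100,75)]),np.hstack([f(s,293,265,100,75),f(s,290,160,100,75)])]))
E
```

```text
(no output)
```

View pics/c0.png

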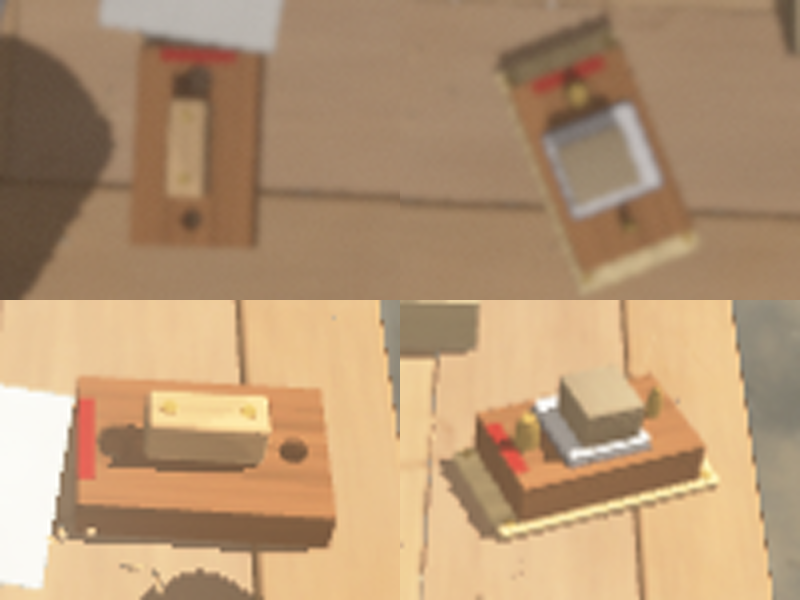

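```bash
python3 - <<'E'
import cv2,numpy as np
t=cv2.cvtColor(cv2.imread("pics/top0.png"),40);s=cv2.cvtColor(cv2.imread("pics/scene0.png"),40)
def P(im,x0,y0,ox,oy,d):
    for k,(u,v) in d.items():
        x=int(x0+(u-ox)/4);y=int(y0+(v-oy)/4);print(k,(x,y),im[y,x].tolist(),end='; ')
    print()
P(t,130,215,0,0,dict(red=(200,56),brown=(150,150),batten=(190,150),brown2=(235,150),table=(290,150),hole=(190,218),table2=(200,270)))
P(t,255,215,400,0,dict(red=(560,75),brown=(550,110),block=(600,165),plate=(635,130),plate2=(620,195),brown2=(650,210),table=(460,100),board=(640,265),brown3=(660,100),dowel=(578,95)))
P(s,293,265,0,300,dict(red=(86,440),brown=(120,400),batt=(210,410),bside=(210,440),side=(200,525),brown2=(310,430),table=(360,420)))
P(s,290,160,400,300,dict(red=(500,440),brown=(600,480),side=(600,490),dowel=(527,430),dowel2=(652,400),blocktop=(600,385),bs=(600,420),plate=(590,455),board=(600,515),table=(680,520)))
E
```

```text
red (180, 229) [3, 159, 151]; brown (167, 252) [14, 128, 149]; batten (177, 252) [16, 97, 179]; brown2 (188, 252) [13, 126, 146]; table (202, 252) [15, 90, 165]; hole (177, 269) [14, 108, 90]; table2 (180, 282) [15, 96, 160]; 
red (295, 233) [6, 154, 131]; brown (292, 242) [13, 128, 143]; block (305, 256) [17, 70, 154]; plate (313, 247) [8, 11, 189]; plate2 (310, 263) [13, 23, 177]; brown2 (317, 267) [13, 128, 152]; table (270, 240) [15, 85, 165]; board (315, 281) [19, 81, 198]; brown3 (320, 240) [15, 87, 161]; dowel (299, 238) [20, 129, 164]; 
red (314, 300) [3, 158, 228]; brown (323, 290) [13, 130, 215]; batt (345, 292) [19, 99, 244]; bside (345, 300) [15, 105, 156]; side (343, 321) [14, 118, 130]; brown2 (370, 297) [13, 136, 202]; table (383, 295) [17, 101, 237]; 
red (315, 195) [6, 148, 133]; brown (340, 205) [14, 126, 140]; side (340, 207) [13, 123, 139]; dowel (321, 192) [18, 129, 154]; dowel2 (353, 185) [19, 127, 149]; blocktop (340, 181) [19, 77, 221]; bs (340, 190) [17, 84, 130]; plate (337, 198) [17, 10, 237]; board (340, 213) [18, 95, 185]; table (360, 215) [17, 100, 236];
```

```bash
cat >h.py <<'E'
import cv2,numpy as np
from plant import ctrl
def look(n,f=None):
    c=ctrl.camera(n)
    if f: cv2.imwrite(f"pics/{f}.png",c["color"][:,:,::-1])
    return c
def ray(c,uv,z):
    p=cv2.undistortPoints(np.float64(uv).reshape(-1,1,2),c["mtx"],c["dist_coeffs"])[:,0]
    d=np.c_[p,np.ones(len(p))]@c["R"]; o=-c["R"].T@c["t"]
    return (o+d*((z-o[2])/d[:,2])[:,None])[:,:2]*1000
def proj(c,X): return cv2.projectPoints(np.float64(X).reshape(-1,1,3),cv2.Rodrigues(c["R"])[0],c["t"],c["mtx"],c["dist_coeffs"])[0][:,0]
def seg(c,box,lo,hi,z,hull=False,k=8):
    """largest HSV blob in box -> world contour on plane z, its minAreaRect and centroid (mm)"""
    x,y,w,h=box; im=cv2.resize(c["color"][y:y+h,x:x+w],None,fx=k,fy=k,interpolation=cv2.INTER_CUBIC)
    m=cv2.inRange(cv2.cvtColor(im,cv2.COLOR_RGB2HSV),np.array(lo),np.array(hi))
    m=cv2.morphologyEx(m,cv2.MORPH_OPEN,np.ones((k,k)))
    q=max(cv2.findContours(m,0,1)[0],key=cv2.contourArea)
    if hull:q=cv2.convexHull(q)
    uv=(q[:,0]+.5)/k-.5+[x,y]; W=ray(c,uv,z).astype(np.float32)
    M=cv2.moments(W.reshape(-1,1,2)); r=cv2.minAreaRect(W)
    print(np.round([M["m10"]/M["m00"],M["m01"]/M["m00"]],1),"rect",np.round(r[0],1),np.round(r[1],1),round(r[2],1))
    return W,r
E
python3 - <<'E'
from h import *
t=look("top");s=look("scene")
print("cover plate");seg(t,(155,222,50,65),(8,108,118),(25,255,255),.026,1)
seg(t,(155,222,50,65),(8,112,125),(25,255,255),.026,1)
seg(s,(305,278,80,50),(8,115,165),(16,255,255),.026,1)
print("cover red");seg(t,(155,222,50,65),(0,135,100),(9,255,255),.026);seg(s,(305,278,80,50),(0,135,120),(9,255,255),.026)
print("batten");seg(t,(168,235,20,35),(13,60,164),(25,112,255),.056);seg(s,(325,283,40,25),(15,60,195),(25,115,255),.056)
print("mould face");seg(t,(270,220,65,70),(8,108,110),(25,255,255),.040,1)
seg(t,(270,220,65,70),(8,100,120),(25,255,255),.040,1)
print("mould red");seg(t,(270,220,65,70),(0,130,90),(9,255,255),.040);seg(s,(300,180,35,35),(0,132,90),(9,255,255),.040)
print("plate");seg(t,(285,230,40,45),(0,0,120),(180,45,255),.048,1);seg(s,(315,170,50,40),(0,0,120),(180,45,255),.048,1)
print("block");seg(t,(285,235,40,40),(12,50,120),(22,80,170),.076);seg(s,(320,170,45,30),(12,50,190),(25,92,255),.076)
print("bottle/tin");seg(t,(385,180,45,35),(85,30,80),(125,255,255),.169);seg(t,(130,150,35,40),(50,60,30),(90,255,255),.028)
E
```

```text
cover plate
[486.4 162.3] rect [487.7 161.9] [ 86.3 132.3] 88.3
[486.8 162.5] rect [487.7 162.6] [ 83.1 130.8] 88.5
[486.7 164. ] rect [486.8 163.5] [ 82.4 130.7] 88.7
cover red
[547.3 162.8] rect [547.2 161.9] [51.6 10. ] 87.1
[547.4 162.3] rect [547.4 162.4] [51.6  9.2] 88.3
batten
[485.2 163.2] rect [485.9 163.6] [22. 60.] 90.0
[487.4 165.6] rect [487.3 165.6] [24.3 60.8] 88.3
mould face
[ 481.4 -169.5] rect [ 482.1 -169.5] [138.7  81.6] 22.3
[ 481.9 -170.2] rect [ 482.9 -170.9] [144.2  87.9] 22.6
mould red
[ 536.1 -148. ] rect [ 535.8 -147.9] [12.  51.7] 21.7
[ 535.7 -146.7] rect [ 535.9 -146.8] [13.9 53.1] 21.9
plate
[ 480.6 -169.8] rect [ 480.8 -169.5] [60.  62.9] 21.9
[ 484.4 -156.2] rect [ 481. -164.] [60.8 67.7] 21.6
block
[ 477.9 -164.3] rect [ 478.  -164.1] [38.3 42.3] 20.8
[ 491.7 -177.2] rect [ 491.9 -177.6] [77.4 78.2] 2.8
bottle/tinTraceback (most recent call last):
  File "<stdin>", line 13, in <module>
  File "h.py", line 17, in seg
    q=max(cv2.findContours(m,0,1)[0],key=cv2.contourArea)
ValueError: max() iterable argument is empty
```

Emit:
jog_arm(
  moves=[
    {"tx":274,"ty":-648,"tz":-60,"wz":-135.5,"fingers":-1},
    {"tx":274,"ty":-648,"tz":-60,"wz":-135.5,"fingers":-1},
    {"tx":274,"ty":-648,"tz":-60,"wz":-135.5,"fingers":-1},
    {"tx":274,"ty":-648,"tz":-60,"wz":-135.5,"fingers":-1},
    {"tx":274,"ty":-648,"tz":-60,"wz":-135.5,"fingers":-1},
    {"tx":274,"ty":-648,"tz":-60,"wz":-135.5,"fingers":-1},
    {"tx":274,"ty":-648,"tz":-60,"wz":-135.5,"fingers":-1},
    {"tx":274,"ty":-648,"tz":-60,"wz":-135.5,"fingers":-1},
    {"tx":274,"ty":-648,"tz":-60,"wz":-135.5,"fingers":-1},
    {"tx":274,"ty":-648,"tz":-60,"wz":-135.5,"fingers":-1},
    {"tx":274,"ty":-648,"tz":-60,"wz":-135.5,"fingers":-1},
    {"tx":274,"ty":-648,"tz":-60,"wz":-135.5,"fingers":-1},
  ],
  grip_force=30,
)

```text
schema error: expected keys tx, ty, tz, wx, wy, wz, fingers
```

```bash
python3 - <<'E'
from h import *
c=ctrl.camera
t={k:None for k in()}
im=cv2.imread("pics/scene0.png")
s=look("scene","s1");
print("cabinet foot",ray(s,[(240,320),(145,306)],0),"box",ray(s,[(275,172),(310,172)],0),"bottle",ray(s,[(285,147)],0),"tin",ray(s,[(234,338)],.028))
o=ctrl.get_obs();print(o["time_s"],o["tcp_pos"],o["ee_rot"],o["q"].round(1),o["wrist_force"])
E
```

```text
cabinet foot [[699.80428939 201.24785543]
 [902.18372878 174.28536537]] box [[ 648.88241044 -296.10515725]
 [ 546.83747562 -301.15431865]] bottle [[ 622.98621168 -424.37506123]] tin [[703.91376544 258.95552283]]
0.25 [0.20375042 0.48365945 0.23099047] [-1.79959507e+02 -5.93962706e-03  1.57148441e+02] [58.8 19.6 87.3 -0.  73.1 -8.4] [-0.27724314  0.81149836 -0.1853464 ]
```

Emit:
jog_arm(
  moves=[
    {"tx":274,"ty":-648,"tz":-60,"wx":0,"wy":0,"wz":-135.5,"fingers":-1},
    {"tx":274,"ty":-648,"tz":-60,"wx":0,"wy":0,"wz":-135.5,"fingers":-1},
    {"tx":274,"ty":-648,"tz":-60,"wx":0,"wy":0,"wz":-135.5,"fingers":-1},
    {"tx":274,"ty":-648,"tz":-60,"wx":0,"wy":0,"wz":-135.5,"fingers":-1},
    {"tx":274,"ty":-648,"tz":-60,"wx":0,"wy":0,"wz":-135.5,"fingers":-1},
    {"tx":274,"ty":-648,"tz":-60,"wx":0,"wy":0,"wz":-135.5,"fingers":-1},
    {"tx":274,"ty":-648,"tz":-60,"wx":0,"wy":0,"wz":-135.5,"fingers":-1},
    {"tx":274,"ty":-648,"tz":-60,"wx":0,"wy":0,"wz":-135.5,"fingers":-1},
    {"tx":274,"ty":-648,"tz":-60,"wx":0,"wy":0,"wz":-135.5,"fingers":-1},
    {"tx":274,"ty":-648,"tz":-60,"wx":0,"wy":0,"wz":-135.5,"fingers":-1},
    {"tx":274,"ty":-648,"tz":-60,"wx":0,"wy":0,"wz":-135.5,"fingers":-1},
    {"tx":274,"ty":-648,"tz":-60,"wx":0,"wy":0,"wz":-135.5,"fingers":-1},
  ],
  grip_force=30,
)

```text
time_s: 1.75
tcp_pos: [0.4786, -0.1676, 0.1706]
ee_rot: [180.0, 0.0, 27.7]
wrist_force: [-0.8, 0.9, -0.2]
width: 0.0852
grip_force: 0.0
```

Emit:
jog_arm(
  moves=[
    {"tx":0,"ty":0,"tz":0,"wx":0,"wy":0,"wz":-6.5,"fingers":-1},
    {"tx":0,"ty":0,"tz":0,"wx":0,"wy":0,"wz":-6.5,"fingers":-1},
    {"tx":0,"ty":0,"tz":0,"wx":0,"wy":0,"wz":-6.5,"fingers":-1},
  ],
)

```text
time_s: 2.12
tcp_pos: [0.4778, -0.1639, 0.1714]
ee_rot: [180.0, 0.0, 21.9]
wrist_force: [-0.2, 0.2, 0.2]
width: 0.0853
grip_force: 0.0
```

```bash
python3 - <<'E'
from h import *
t=look("top","top1");s=look("scene","s2")
o=ctrl.get_obs();print(o["time_s"],o["tcp_pos"],o["ee_rot"],o["q"].round(1),o["wrist_force"])
E
```

```text
2.225 [ 0.47785084 -0.16382806  0.17145644] [ 1.79985081e+02 -6.22857710e-03  2.18510203e+01] [-27.6  20.9  95.6  -0.   63.5  40.5] [ 0.22460262 -0.26359798  0.22682468]
```

View pics/s2.png

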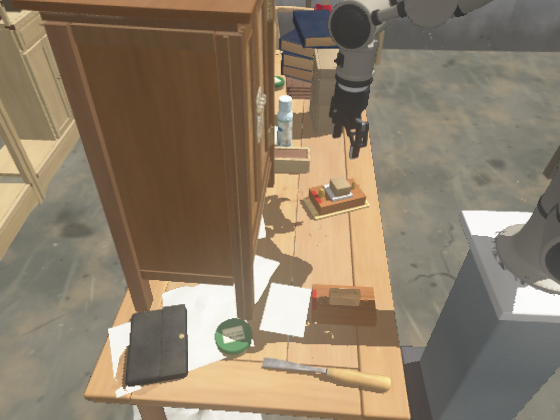

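The arm stands above the block with the path clear; the gripper is near (355,150) in the scene view.

Emit:
jog_arm(
  moves=[
    {"tx":0,"ty":0,"tz":-50,"wx":0,"wy":0,"wz":0,"fingers":-1},
    {"tx":0,"ty":0,"tz":-90,"wx":0,"wy":0,"wz":0,"fingers":-1},
    {"tx":0,"ty":0,"tz":-119,"wx":0,"wy":0,"wz":0,"fingers":-1},
    {"tx":0,"ty":0,"tz":-119,"wx":0,"wy":0,"wz":0,"fingers":-1},
    {"tx":0,"ty":0,"tz":-119,"wx":0,"wy":0,"wz":0,"fingers":1},
    {"tx":0,"ty":0,"tz":-119,"wx":0,"wy":0,"wz":0,"fingers":1},
    {"tx":0,"ty":0,"tz":-119,"wx":0,"wy":0,"wz":0,"fingers":1},
    {"tx":0,"ty":0,"tz":-119,"wx":0,"wy":0,"wz":0,"fingers":1},
    {"tx":0,"ty":0,"tz":-119,"wx":0,"wy":0,"wz":0,"fingers":1},
    {"tx":0,"ty":0,"tz":-119,"wx":0,"wy":0,"wz":0,"fingers":1},
  ],
)

```text
time_s: 3.48
tcp_pos: [0.4786, -0.1645, 0.0537]
ee_rot: [179.9, -0.1, 21.7]
wrist_force: [-0.4, 0.8, 4.7]
width: 0.0444
grip_force: 37.6
```

Emit:
jog_arm(
  moves=[
    {"tx":0,"ty":0,"tz":40,"wx":0,"wy":0,"wz":0,"fingers":1},
    {"tx":0,"ty":0,"tz":70,"wx":0,"wy":0,"wz":0,"fingers":1},
    {"tx":-38,"ty":-206,"tz":70,"wx":0,"wy":0,"wz":0,"fingers":1},
    {"tx":-38,"ty":-206,"tz":70,"wx":0,"wy":0,"wz":0,"fingers":1},
    {"tx":-38,"ty":-206,"tz":70,"wx":0,"wy":0,"wz":0,"fingers":1},
    {"tx":-38,"ty":-206,"tz":70,"wx":0,"wy":0,"wz":0,"fingers":1},
    {"tx":-38,"ty":-206,"tz":70,"wx":0,"wy":0,"wz":0,"fingers":1},
    {"tx":-38,"ty":-206,"tz":20,"wx":0,"wy":0,"wz":0,"fingers":1},
    {"tx":-38,"ty":-206,"tz":-25,"wx":0,"wy":0,"wz":0,"fingers":1},
    {"tx":-38,"ty":-206,"tz":-25,"wx":0,"wy":0,"wz":0,"fingers":1},
    {"tx":-38,"ty":-206,"tz":-25,"wx":0,"wy":0,"wz":0,"fingers":1},
  ],
)

```text
time_s: 4.85
tcp_pos: [0.441, -0.3699, 0.029]
ee_rot: [179.9, -0.0, 21.8]
wrist_force: [0.4, 0.5, 0.2]
width: 0.0443
grip_force: 36.9
```

```bash
python3 - <<'E'
from h import *
t=look("top");s=look("scene","s3")
f=lambda im,x,y,w,h:cv2.resize(im[y:y+h,x:x+w,::-1],(400,300),interpolation=cv2.INTER_CUBIC)
cv2.imwrite("pics/c1.png",np.hstack([f(t["color"],290,205,120,90),f(s["color"],280,100,120,90)]))
o=ctrl.get_obs();print(o["time_s"],o["tcp_pos"],o["ee_rot"],o["width"],o["wrist_force"])
E
```

```text
4.95 [ 0.44114346 -0.37071909  0.02963881] [ 1.79788828e+02 -8.12532274e-02  2.17752148e+01] 0.04414429039315659 [ 0.36134613 -0.45370113  1.14416238]
```

View pics/c1.png

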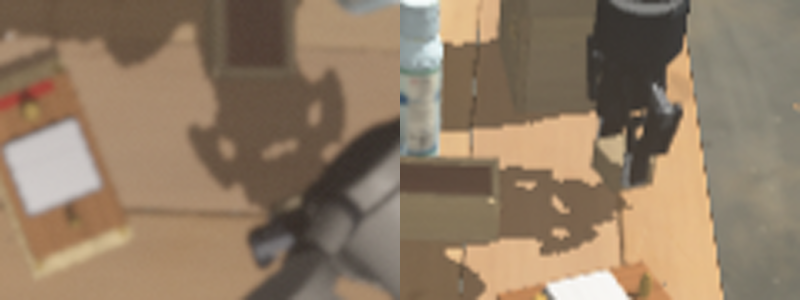

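The block is held between the fingers just above the table (right crop, about (615,160)), and the spring plate at left is empty.

Emit:
jog_arm(
  moves=[
    {"tx":0,"ty":0,"tz":-15,"wx":0,"wy":0,"wz":0,"fingers":1},
    {"tx":0,"ty":0,"tz":-21,"wx":0,"wy":0,"wz":0,"fingers":1},
    {"tx":0,"ty":0,"tz":-23,"wx":0,"wy":0,"wz":0,"fingers":1},
    {"tx":0,"ty":0,"tz":-23,"wx":0,"wy":0,"wz":0,"fingers":1},
  ],
)

```text
time_s: 5.45
tcp_pos: [0.4396, -0.3699, 0.0059]
ee_rot: [-180.0, 0.0, 21.7]
wrist_force: [-4.0, 4.3, 16.8]
width: 0.0447
grip_force: 39.2
```

Emit:
jog_arm(
  moves=[
    {"tx":0,"ty":0,"tz":1,"wx":0,"wy":0,"wz":0,"fingers":-1},
    {"tx":0,"ty":0,"tz":1,"wx":0,"wy":0,"wz":0,"fingers":-1},
    {"tx":0,"ty":0,"tz":1,"wx":0,"wy":0,"wz":0,"fingers":-1},
    {"tx":0,"ty":0,"tz":1,"wx":0,"wy":0,"wz":0,"fingers":-1},
    {"tx":0,"ty":0,"tz":20,"wx":0,"wy":0,"wz":0,"fingers":-1},
    {"tx":0,"ty":0,"tz":70,"wx":0,"wy":0,"wz":0,"fingers":-1},
    {"tx":0,"ty":0,"tz":130,"wx":0,"wy":0,"wz":0,"fingers":-1},
    {"tx":0,"ty":0,"tz":160,"wx":0,"wy":0,"wz":0,"fingers":-1},
    {"tx":6,"ty":62,"tz":160,"wx":0,"wy":0,"wz":-10,"fingers":-1},
    {"tx":12,"ty":124,"tz":160,"wx":0,"wy":0,"wz":-20,"fingers":-1},
    {"tx":18,"ty":186,"tz":160,"wx":0,"wy":0,"wz":-23.2,"fingers":-1},
    {"tx":24,"ty":248,"tz":160,"wx":0,"wy":0,"wz":-23.2,"fingers":-1},
  ],
)

```text
time_s: 6.95
tcp_pos: [0.4638, -0.1203, 0.1644]
ee_rot: [180.0, -0.0, -1.5]
wrist_force: [1.5, -1.0, 0.6]
width: 0.0853
grip_force: 0.0
```

Emit:
jog_arm(
  moves=[
    {"tx":6,"ty":62,"tz":0,"wx":0,"wy":0,"wz":0,"fingers":-1},
    {"tx":12,"ty":124,"tz":0,"wx":0,"wy":0,"wz":0,"fingers":-1},
    {"tx":17,"ty":186,"tz":0,"wx":0,"wy":0,"wz":0,"fingers":-1},
    {"tx":23,"ty":248,"tz":0,"wx":0,"wy":0,"wz":0,"fingers":-1},
    {"tx":23,"ty":286,"tz":0,"wx":0,"wy":0,"wz":0,"fingers":-1},
    {"tx":23,"ty":286,"tz":0,"wx":0,"wy":0,"wz":0,"fingers":-1},
    {"tx":23,"ty":286,"tz":0,"wx":0,"wy":0,"wz":0,"fingers":-1},
  ],
)

```text
time_s: 7.82
tcp_pos: [0.4867, 0.1633, 0.1641]
ee_rot: [180.0, 0.0, -1.4]
wrist_force: [0.4, 0.2, 0.3]
width: 0.0852
grip_force: 0.0
```

```bash
python3 - <<'E'
from h import *
t=look("top","top4");s=look("scene","s4")
o=ctrl.get_obs();print(o["time_s"],o["tcp_pos"],o["ee_rot"],o["width"],o["q"].round(1))
print("mould face");seg(t,(270,220,65,70),(8,108,110),(25,255,255),.040,1)
print("mould red");seg(t,(270,220,65,70),(0,130,90),(9,255,255),.040);seg(s,(300,180,35,35),(0,132,90),(9,255,255),.040)
print("plate");seg(t,(285,230,40,45),(0,0,120),(180,45,255),.048);seg(s,(315,170,50,40),(0,0,120),(180,45,255),.048)
print("cover");seg(s,(305,278,80,50),(8,115,90),(16,255,255),.026,1);seg(s,(305,278,80,50),(0,135,100),(9,255,255),.026)
f=lambda im,x,y,w,h:cv2.resize(im[y:y+h,x:x+w,::-1],(400,300),interpolation=cv2.INTER_CUBIC)
cv2.imwrite("pics/c2.png",np.vstack([np.hstack([f(t["color"],280,215,60,45),f(t["color"],280,245,60,45)]),np.hstack([f(s["color"],300,165,80,60),f(s["color"],280,80,120,90)])]))
E
```

```text
7.925 [0.48692967 0.16269331 0.16428152] [ 1.79978031e+02  1.06749322e-02 -1.54549640e+00] 0.08557835955264936 [  9.9  22.1  94.9  -0.   63.  101.5]
mould face
[ 480.7 -169.8] rect [ 480.6 -169.5] [136.3  80.8] 22.6
mould red
[ 536.  -148.2] rect [ 535.6 -148.2] [12.1 51.6] 22.2
[ 535.8 -146.7] rect [ 536.1 -146.8] [14.2 53. ] 22.3
plate
[ 480.9 -169.4] rect [ 480.7 -169.3] [60.5 63.5] 21.7
[ 490.8 -166.3] rect [ 495.5 -165.6] [84.5 46.1] 80.8
cover
[481.5 169.2] rect [486.9 172.1] [ 98.9 130.1] 89.1
[546. 140.] rect [546.7 140.9] [8.3 9. ] 88.7
```

View pics/c2.png

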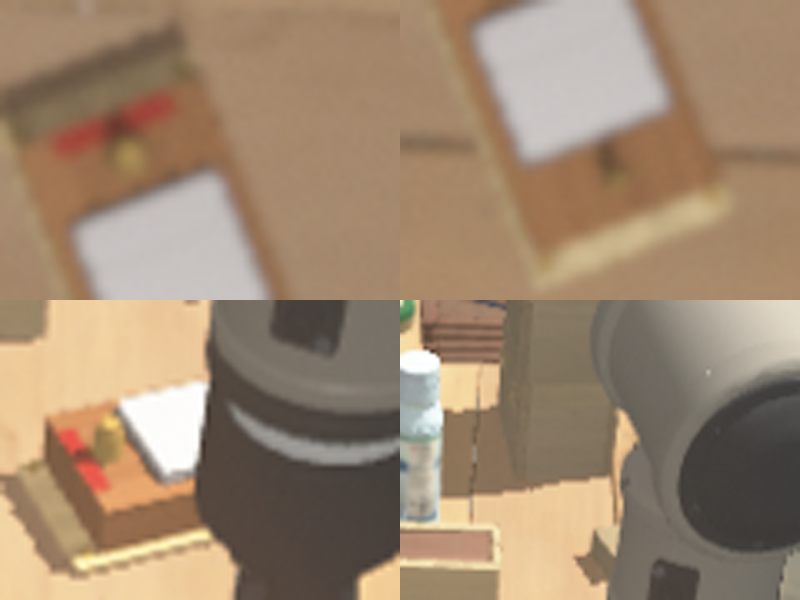

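The crops show the bare spring plate, both brass dowels and the block lying on the table beyond the arm (about (605,550) in the lower right crop). Now I grasp the cover.

Emit:
jog_arm(
  moves=[
    {"tx":0,"ty":0,"tz":-50,"wx":0,"wy":0,"wz":0,"fingers":-1},
    {"tx":0,"ty":0,"tz":-95,"wx":0,"wy":0,"wz":0,"fingers":-1},
    {"tx":0,"ty":0,"tz":-125,"wx":0,"wy":0,"wz":0,"fingers":-1},
    {"tx":0,"ty":0,"tz":-134,"wx":0,"wy":0,"wz":0,"fingers":-1},
    {"tx":0,"ty":0,"tz":-134,"wx":0,"wy":0,"wz":0,"fingers":1},
    {"tx":0,"ty":0,"tz":-134,"wx":0,"wy":0,"wz":0,"fingers":1},
    {"tx":0,"ty":0,"tz":-134,"wx":0,"wy":0,"wz":0,"fingers":1},
    {"tx":0,"ty":0,"tz":-134,"wx":0,"wy":0,"wz":0,"fingers":1},
    {"tx":0,"ty":0,"tz":-134,"wx":0,"wy":0,"wz":0,"fingers":1},
    {"tx":0,"ty":0,"tz":-134,"wx":0,"wy":0,"wz":0,"fingers":1},
    {"tx":0,"ty":0,"tz":-134,"wx":0,"wy":0,"wz":0,"fingers":1},
  ],
  grip_force=100,
)

```text
time_s: 9.3
tcp_pos: [0.4876, 0.164, 0.0316]
ee_rot: [-180.0, -0.1, -1.4]
wrist_force: [-0.8, -0.6, 6.0]
width: 0.0225
grip_force: 98.8
```

```bash
python3 - <<'E'
from h import *
t=look("top","top5");s=look("scene","s5")
o=ctrl.get_obs();print(o["time_s"],o["tcp_pos"],o["ee_rot"],o["width"],o["wrist_force"],o["torque"],o["grip_force"])
print("cover red");seg(t,(155,215,55,70),(0,130,60),(9,255,255),.026);seg(s,(305,278,80,50),(0,135,60),(9,255,255),.026)
# mould from dowel tops (top view, hand-read)
d=ray(t,[(298.8,237.4),(311.4,270.1)],.062);v=d[0]-d[1];print("dowels",d,d.mean(0),np.linalg.norm(v),np.degrees(np.arctan2(v[1],v[0])))
f=lambda im,x,y,w,h:cv2.resize(im[y:y+h,x:x+w,::-1],(400,300),interpolation=cv2.INTER_CUBIC)
cv2.imwrite("pics/c3.png",np.hstack([f(t["color"],130,200,120,90),f(s["color"],280,240,120,90)]))
E
```

```text
9.4 [0.48760097 0.16402145 0.0316384 ] [-1.79984317e+02 -1.32089326e-01 -1.44865925e+00] 0.02255061092387919 [-1.27381389 -0.24081761  6.95157354] [-0.13478074  0.20059924  0.00834263] 98.77434968948364
cover red
[545.8 141.4] rect [545.6 141.6] [ 5.6 11. ] 0.3
[544.8 139.8] rect [544.8 139.8] [3.6 3.7] 88.5
dowels [[ 524.97740924 -151.80036888]
 [ 441.58160147 -183.92520489]] [ 483.27950536 -167.86278689] 89.36926676586874 21.067145983323375
```

View pics/c3.png

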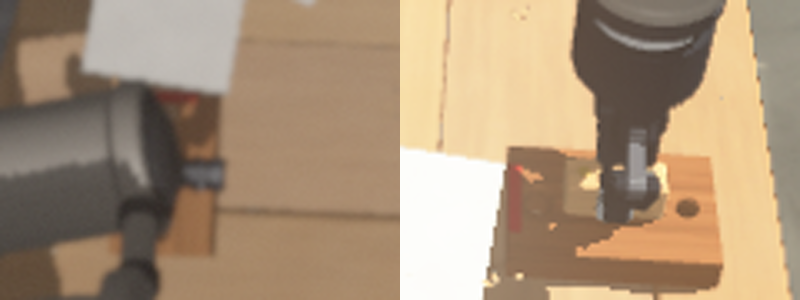

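Emit:
jog_arm(
  moves=[
    {"tx":0,"ty":0,"tz":30,"wx":0,"wy":0,"wz":0,"fingers":1},
    {"tx":0,"ty":0,"tz":70,"wx":0,"wy":0,"wz":0,"fingers":1},
    {"tx":0,"ty":0,"tz":100,"wx":0,"wy":0,"wz":0,"fingers":1},
    {"tx":-1,"ty":-40,"tz":100,"wx":0,"wy":0,"wz":4,"fingers":1},
    {"tx":-2,"ty":-90,"tz":100,"wx":0,"wy":0,"wz":8,"fingers":1},
    {"tx":-3,"ty":-140,"tz":100,"wx":0,"wy":0,"wz":12,"fingers":1},
    {"tx":-4,"ty":-190,"tz":100,"wx":0,"wy":0,"wz":16,"fingers":1},
    {"tx":-5,"ty":-240,"tz":100,"wx":0,"wy":0,"wz":20,"fingers":1},
    {"tx":-6,"ty":-290,"tz":100,"wx":0,"wy":0,"wz":23.4,"fingers":1},
    {"tx":-6.5,"ty":-325,"tz":100,"wx":0,"wy":0,"wz":23.4,"fingers":1},
    {"tx":-6.5,"ty":-333.5,"tz":90,"wx":0,"wy":0,"wz":23.4,"fingers":1},
    {"tx":-6.5,"ty":-333.5,"tz":80,"wx":0,"wy":0,"wz":23.4,"fingers":1},
  ],
)

```text
time_s: 10.9
tcp_pos: [0.4799, -0.1694, 0.1095]
ee_rot: [-180.0, 0.0, 21.9]
wrist_force: [0.4, -0.1, -2.8]
width: 0.0224
grip_force: 99.0
```

Emit:
jog_arm(
  moves=[
    {"tx":0,"ty":0,"tz":0,"wx":0,"wy":0,"wz":0,"fingers":1},
    {"tx":0,"ty":0,"tz":0,"wx":0,"wy":0,"wz":0,"fingers":1},
  ],
)

```text
time_s: 11.15
tcp_pos: [0.4805, -0.1686, 0.1103]
ee_rot: [-180.0, 0.0, 22.0]
wrist_force: [0.1, -0.5, -2.3]
width: 0.0226
grip_force: 99.0
```

```bash
python3 - <<'E'
from h import *
t=look("top","top6");s=look("scene","s6")
o=ctrl.get_obs();print(o["time_s"],o["tcp_pos"],o["ee_rot"],o["width"],o["wrist_force"],o["torque"],o["grip_force"])
z=o["tcp_pos"][2]-.0316+.026;print(z)
p=proj(s,[[.536,-.147,z],[.481,-.1695,z]]).round(1);q=proj(t,[[.536,-.147,z],[.481,-.1695,z]]).round(1);print(p,q)
f=lambda im,x,y,w,h:cv2.resize(im[y:y+h,x:x+w,::-1],(400,300),interpolation=cv2.INTER_CUBIC)
cv2.imwrite("pics/c4.png",np.hstack([f(t["color"],250,205,100,75),f(s["color"],280,140,100,75)]))
E
```

```text
11.25 [ 0.48065289 -0.16897294  0.11061603] [ 1.79977050e+02 -1.85353605e-02  2.20084627e+01] 0.02246891689986581 [ 0.10693907 -0.43628561 -3.34612225] [0.00884397 0.0134852  0.00174701] 98.9872133731842
0.10501602798281846
[[317.9 176.9]
 [339.3 172. ]] [[298.  232.4]
 [307.1 254.7]]
```

View pics/c4.png

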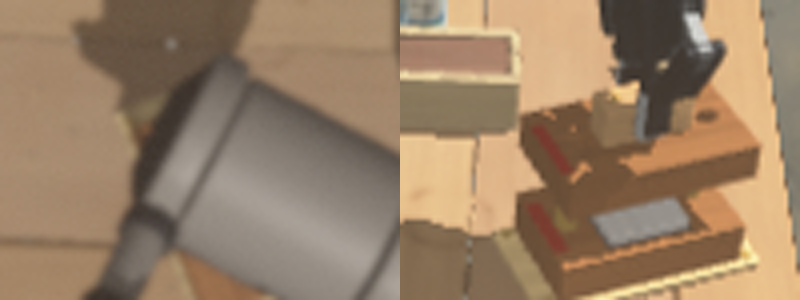

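The cover hangs level above the mould, red over red: cover stripe at about (552,148) in the right crop, mould stripe at (547,228). I'll measure both stripes in the scene camera.

```bash
python3 - <<'E'
from h import *
s=look("scene")
z=ctrl.get_obs()["tcp_pos"][2]-.0316+.026
for v in(60,90): print("cover");seg(s,(307,165,22,20),(0,132,v),(9,255,255),z);print("mould");seg(s,(307,186,22,22),(0,132,v),(9,255,255),.040)
E
```

```text
cover
[ 536.6 -147.3] rect [ 536.5 -147.3] [10.4 51.7] 22.4
mould
[ 535.5 -146.8] rect [ 535.6 -146.7] [12.3 51.2] 20.8
cover
[ 536.6 -147.3] rect [ 536.5 -147.3] [10.4 51.7] 22.4
mould
[ 535.5 -146.8] rect [ 535.6 -146.7] [12.3 51.2] 20.8
```

Emit:
jog_arm(
  moves=[
    {"tx":-0.5,"ty":0,"tz":-10,"wx":0,"wy":0,"wz":0,"fingers":1},
    {"tx":-0.5,"ty":0,"tz":-15,"wx":0,"wy":0,"wz":0,"fingers":1},
    {"tx":-0.5,"ty":0,"tz":-18,"wx":0,"wy":0,"wz":0,"fingers":1},
    {"tx":-0.5,"ty":0,"tz":-20,"wx":0,"wy":0,"wz":0,"fingers":1},
    {"tx":-0.5,"ty":0,"tz":-22,"wx":0,"wy":0,"wz":0,"fingers":1},
    {"tx":-0.5,"ty":0,"tz":-22,"wx":0,"wy":0,"wz":0,"fingers":1},
  ],
)

```text
time_s: 12.05
tcp_pos: [0.4798, -0.1697, 0.0882]
ee_rot: [-180.0, 0.0, 21.9]
wrist_force: [-0.0, 1.7, -3.2]
width: 0.0222
grip_force: 99.0
```

```bash
python3 - <<'E'
from h import *
o=ctrl.get_obs();print(o["time_s"],o["tcp_pos"],o["ee_rot"],o["width"],o["wrist_force"],o["torque"],o["grip_force"])
E
```

```text
12.05 [ 0.47980825 -0.16967066  0.08822782] [-1.79997576e+02  8.77797475e-03  2.19346276e+01] 0.022202722512273135 [-0.04633217  1.74455057 -3.19449492] [-0.04037462 -0.06245683  0.06669863] 98.98747444152832
```

Emit:
jog_arm(
  moves=[
    {"tx":0,"ty":0,"tz":-2,"wx":0,"wy":0,"wz":0,"fingers":1},
    {"tx":0,"ty":0,"tz":-4,"wx":0,"wy":0,"wz":0,"fingers":1},
    {"tx":0,"ty":0,"tz":-6,"wx":0,"wy":0,"wz":0,"fingers":1},
    {"tx":0,"ty":0,"tz":-6,"wx":0,"wy":0,"wz":0,"fingers":1},
  ],
)

```text
time_s: 12.55
tcp_pos: [0.4798, -0.1695, 0.0821]
ee_rot: [-180.0, 0.0, 21.9]
wrist_force: [0.2, 0.8, -2.9]
width: 0.0221
grip_force: 98.9
```

```bash
python3 - <<'E'
from h import *
o=ctrl.get_obs();print(o["time_s"],o["tcp_pos"],o["ee_rot"],o["width"],o["wrist_force"],o["torque"],o["grip_force"])
E
```

```text
12.55 [ 0.47980697 -0.1695009   0.08213335] [-1.79984070e+02  4.70680394e-03  2.19347397e+01] 0.02211567005642905 [ 0.17344578  0.76381043 -2.87900098] [ 0.17142641 -0.11204583 -0.02175418] 98.88558268547058
```

Emit:
jog_arm(
  moves=[
    {"tx":0,"ty":0,"tz":-3,"wx":0,"wy":0,"wz":0,"fingers":1},
    {"tx":0,"ty":0,"tz":-6,"wx":0,"wy":0,"wz":0,"fingers":1},
    {"tx":0,"ty":0,"tz":-9,"wx":0,"wy":0,"wz":0,"fingers":1},
    {"tx":0,"ty":0,"tz":-11,"wx":0,"wy":0,"wz":0,"fingers":1},
    {"tx":0,"ty":0,"tz":-11,"wx":0,"wy":0,"wz":0,"fingers":1},
  ],
)

```text
time_s: 13.18
tcp_pos: [0.4799, -0.1696, 0.0719]
ee_rot: [180.0, -0.0, 21.9]
wrist_force: [-2.3, 2.3, 5.7]
width: 0.0222
grip_force: 100.4
```

```bash
python3 - <<'E'
from h import *
o=ctrl.get_obs();print(o["time_s"],o["tcp_pos"],o["ee_rot"],o["width"],o["wrist_force"],o["torque"],o["grip_force"])
E
```

```text
13.175 [ 0.47992891 -0.1696021   0.07194497] [ 1.79977320e+02 -2.37578393e-02  2.19329678e+01] 0.022182401013614222 [-2.32247584  2.3133123   5.66668342] [ 0.54174148  0.18470241 -0.04054631] 100.4013991355896
```

Emit:
jog_arm(
  moves=[
    {"tx":0,"ty":0,"tz":-1,"wx":0,"wy":0,"wz":0,"fingers":1},
    {"tx":0,"ty":0,"tz":-2,"wx":0,"wy":0,"wz":0,"fingers":1},
    {"tx":0,"ty":0,"tz":-2,"wx":0,"wy":0,"wz":0,"fingers":1},
    {"tx":0,"ty":0,"tz":-2,"wx":0,"wy":0,"wz":0,"fingers":1},
  ],
)

```text
time_s: 13.68
tcp_pos: [0.4799, -0.1696, 0.0714]
ee_rot: [179.9, -0.0, 21.9]
wrist_force: [-6.9, 3.6, 19.7]
width: 0.0222
grip_force: 102.1
```

```bash
python3 - <<'E'
from h import *
o=ctrl.get_obs();print(o["time_s"],o["tcp_pos"],o["ee_rot"],o["width"],o["wrist_force"],o["torque"],o["grip_force"])
E
```

```text
13.675 [ 0.47989959 -0.16963402  0.07138534] [ 1.79942047e+02 -4.76647772e-02  2.19351398e+01] 0.02221934696861983 [-6.86889644  3.63410083 19.6790663 ] [ 0.96034385  0.89190508 -0.0403299 ] 102.06435799598694
```

Emit:
jog_arm(
  moves=[
    {"tx":0,"ty":0,"tz":-1,"wx":0,"wy":0,"wz":0,"fingers":1},
    {"tx":0,"ty":0,"tz":-1,"wx":0,"wy":0,"wz":0,"fingers":1},
    {"tx":0,"ty":0,"tz":-1,"wx":0,"wy":0,"wz":0,"fingers":1},
    {"tx":0,"ty":0,"tz":-1,"wx":0,"wy":0,"wz":0,"fingers":1},
  ],
)

```text
time_s: 14.18
tcp_pos: [0.4799, -0.1696, 0.0714]
ee_rot: [179.9, -0.1, 21.9]
wrist_force: [-9.9, 5.3, 29.0]
width: 0.0223
grip_force: 103.4
```

```bash
python3 - <<'E'
from h import *
t=look("top");s=look("scene")
o=ctrl.get_obs();print(o["time_s"],o["tcp_pos"],o["ee_rot"],o["width"],o["wrist_force"],o["torque"],o["grip_force"])
f=lambda im,x,y,w,h:cv2.resize(im[y:y+h,x:x+w,::-1],(w*400//h*h//h if 0 else 400,400),interpolation=cv2.INTER_CUBIC)
cv2.imwrite("pics/c5.png",np.hstack([f(t["color"],250,180,180,180),f(s["color"],295,145,80,80)]))
E
```

```text
14.275 [ 0.47992084 -0.16963704  0.0713726 ] [ 1.79916032e+02 -6.69206251e-02  2.19378910e+01] 0.022320513741712213 [-9.65308423  5.27155263 28.77451198] [ 1.18610872  1.40964759 -0.08333799] 103.34924340248108
```

View pics/c5.png

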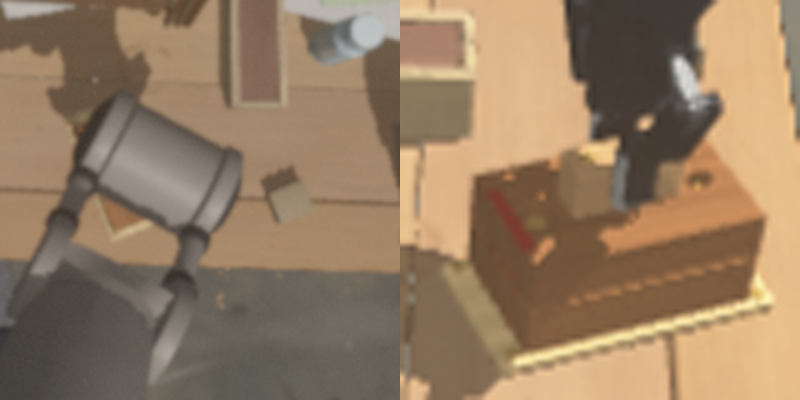

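The cover sits shut on the lower half with red over red (right crop). Only a thin sunlit ledge shows at the seam. The TCP height (71.4 mm) matches the home height to 0.2 mm and stays there under more push. The block lies alone on the table at about (288,195) in the left crop, and the bottle is still standing.

```bash
python3 -c "
from plant import ctrl
print(ctrl.job_done())"
```

```text
the job is handed in; nothing more can be done
None
```

The job is handed in: the block lies on the bare table clear of the mould, and the cover is on its dowels, red over red, held shut with about 29 N. The bottle and tin were not touched.

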